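# Put away the shoe-care and mending supplies

### The arm

A 6-joint arm with a two-finger parallel gripper is mounted at the origin on the work surface. World frame = base frame: x ahead of the robot, y to its left, z up, the work surface at z = 0. Lengths are in m, angles in rad, forces in N, time in s.
With the tool pointing down it reaches from about 0.3 to 0.875 m from the base axis. Payload 6.4 kg.
Tool frame: the origin (TCP) lies on the front face of the gripper's body, between the roots of the fingers; the fingertips stand 73 mm ahead of it and the grasp point (between the pads) lies 54 mm ahead of it; z points along the fingers, y is the direction in which the jaws open and shut (so a half turn about z gives the same grasp; the last joint's range is limited). The gripper opens to 85 mm and grips with 20 to 120 N. Pads are 22 mm wide; open, the fingers measure 114 mm over their backs; the gripper's body (76 mm by 85 mm) begins 54 mm behind the grasp point. The pads swing forward as they close: fully open they stand 13 mm farther back than shut.
Start: joints at [0.917, 0.181, 1.607, -0, 1.354, -0.206], TCP at [0.249, 0.518, 0.304] pointing down, gripper open.
Joint ranges: [-2.99, 2.99], [-0.89, 2.07], [0.3, 2.58], [-1.14, 4.28], [0, 2.63], [-3.12, 3.12]. Speed limits (rad/s): [2.57, 2.57, 3.01, 3.14, 3.14, 3.14].

### API

Orientations are given as a unit quaternion [x, y, z, w].
In Python, from station import * gives the robot as it stands. Calls block until the motion is done:
- move_pose(position, orientation): joint-space move of the TCP to a pose.
- line_to(position, v=0.15, rotation=None, max_force=None): straight line of the TCP; rotation=None keeps the orientation; v is the mean speed in m/s. With max_force (N) it stops when the force on the tool has changed by that much, and returns True; else False.
- move_j(angles): joint-space move.
- grip(opening): opening from 0.0 (shut) to 1.0 (fully open); the grip force is fixed at half the most; returns when the fingers have stopped.
- wait(seconds).
- solve_ik(position, orientation): joint angles nearest the present ones, or None.
- capture(name): name is "scene" or "top" or "wrist"; returns the picture (480x640x3 uint8, red, green, blue); there is no depth.
- get_calibration(name): a dict with "fx", "fy", "cx", "cy" (pixels), "extrinsics" (4x4, takes a point from world to camera coordinates); the wrist camera has in their place "T_tool_cam" (4x4, takes a point from camera to tool coordinates, whose origin is the TCP and whose axes are the flange's). Camera axes: x right, y up, looking along -z (the intrinsics and any distortion apply to the point x, -y, -z); pixel columns grow to the right and rows downward; lengths in m; the calibration is good to about 2 mm. A picture is of the moment at which its call begins: read the wrist's pose just before it. get_calibration takes no time and is no camera call.
A pose or a line that the arm cannot do raises IKError and nothing moves.
- job_done(): hands the job in, once; it reports no verdict.
Readings, each from a call of its own:
- current_time(): time.
- current_qpos(): joint angles.
- current_joint_vel(): joint speeds.
- current_joint_torque(): joint torques, N m.
- current_tcp_pos(): TCP position.
- current_tcp_rot(): TCP orientation.
- current_wrist_force(): force on the tool from outside, world axes, zero at the start.
- current_torque(): the same for the moment, N m.
- current_opening(): opening from 0.0 (shut) to 1.0 (fully open).
Only numpy, scipy, OpenCV 4.12 (cv2) and the standard library are available. Lean on these libraries where they do the work, as an engineer would, in place of code of your own. Each camera call takes 0.05 s, during which the arm holds its last target. There are 200 camera calls.

### The job

Put away the supplies on the laundry counter. In the steel rack, first bring the older polish jar (orange dot) forward until it stands right up against, or within about a centimetre of, the yellow front lip, and only then stand the new jar (green dot) behind it in the rack; keep both jars upright throughout. Stand the purple thread spool upright in the purple bay and the yellow one upright in the yellow bay of the blue tray, lay the shoe brush bristles down, flat inside the wooden tray, and leave the bell and the button tin where they are.

Things in the scene. Friction and masses are not known exactly. Their poses are not given: they have to be found in the camera images.
- jar_old: Older shoe-polish jar, loose: brown cylinder 50 mm diameter, 55 mm high overall, with paper label, black lid and an ORANGE dot on the lid; about 0.12 kg. It starts standing in the rear half of the steel rack. Origin: centre of its underside, z up.
- jar_new: New shoe-polish jar, loose, same as the older one (50 mm diameter, 55 mm high) but with a GREEN dot on the black lid. Starts standing on the counter. Origin: centre of its underside, z up.
- spool_purple: Purple thread spool, loose, standing on the counter: cylinder 40 mm diameter, 50 mm high, white flanges, about 0.05 kg. Origin: centre of its underside, z up.
- spool_yellow: Yellow thread spool, loose, standing on the counter: cylinder 40 mm diameter, 50 mm high, white flanges, about 0.05 kg. Origin: centre of its underside, z up.
- brush: Shoe brush, loose, lying bristles down on the counter: 120 mm long (its x), 42 mm wide (its y), 45 mm high; the upper 22 mm is a light wood back 42 mm wide, the lower 23 mm rigid dark bristles 36 mm wide; about 0.1 kg. Origin: centre of its underside, z up.
- rack: Steel rack for polish jars, fixed: open-topped tray 160 mm long (its x) and 78 mm wide (its y), walls 4 mm thick and 18 mm high, floor 4 mm thick. Its front end is at -x (towards the robot) and has a YELLOW lip; the rear is at +x. A jar touching the front lip has its centre at x = -51 mm; the older jar starts near x = +42 mm. Origin: centre of its underside.
- thread_tray: Blue tray for thread, fixed: 160 mm long (its x), 90 mm wide (its y), walls 4 mm thick and 18 mm high, floor 4 mm thick; a 4 mm wide, 18 mm high cross wall at x = 0 parts it into two bays of 74 by 82 mm. Floor of the bay at -x is PURPLE (centre x = -39 mm), that at +x YELLOW (centre x = +39 mm). Origin: centre of its underside.
- brush_tray: Wooden tray for the brush, fixed: 160 mm long (its x), 90 mm wide (its y), walls 4 mm thick and 18 mm high, floor 4 mm thick, no inner walls. Origin: centre of its underside.
- bell: Counter bell, loose bystander: steel dome on a black base 76 mm in diameter, 51 mm high. Leave alone. Origin: centre of its underside.
- button_tin: Red round button tin with a silver lid, loose bystander: 76 mm diameter, 40 mm high. Leave alone. Origin: centre of its underside.

How it is judged:
On the way, in this order (a step that is already met when the one before it is completed fails the run):
1. the older jar stands upright at the front lip of the rack (x of jar_old in the frame of rack between -0.058 and -0.036 m and y of jar_old in the frame of rack between -0.014 and 0.014 m and z of jar_old in the frame of rack between -0.002 and 0.009 m and angle between jar_old's own z axis and vertical below 0.12 rad), for 0.2 s.
2. the new jar stands upright behind it in the rack (all of step 1 and x of jar_new in the frame of rack between -0.004 and 0.058 m and y of jar_new in the frame of rack between -0.014 and 0.014 m and z of jar_new in the frame of rack between -0.002 and 0.009 m and angle between jar_new's own z axis and vertical below 0.12 rad), for 0.2 s.
At the end, for the whole second after the job is handed in: Upright on the rack's floor: the older jar within 15 mm of touching the yellow lip, the new one behind it; each spool upright on the floor of its own colour's bay; brush flat, bristles down, on the wooden tray's floor; all released and at rest (bell and tin moved < 20 mm) (all of step 2 and x of spool_purple in the frame of thread_tray between -0.059 and -0.019 m and y of spool_purple in the frame of thread_tray between -0.025 and 0.025 m and z of spool_purple in the frame of thread_tray between -0.002 and 0.009 m and angle between each of spool_purple, spool_yellow, brush's own z axis and vertical below 0.12 rad and x of spool_yellow in the frame of thread_tray between 0.019 and 0.059 m and y of spool_yellow in the frame of thread_tray between -0.025 and 0.025 m and z of spool_yellow in the frame of thread_tray between -0.002 and 0.009 m and x of brush in the frame of brush_tray between -0.025 and 0.025 m and y of brush in the frame of brush_tray between -0.028 and 0.028 m and z of brush in the frame of brush_tray between -0.002 and 0.009 m and linear speed of each of jar_old, jar_new, spool_purple, spool_yellow, brush below 0.02 m/s).
It fails at once if a polish jar is tipped by more than about 35 degrees (angle between any of jar_old, jar_new's own z axis and vertical above 0.6 rad).
It fails at once if the bell or the button tin is moved by more than 20 mm (distance of any of bell, button_tin from where it was at the start of the episode above 0.02 m).
It also fails if it takes over 115 s, if anything falls off the work surface, if the arm or the gripper's body presses on something with over 40 N, if the wrist force passes 120 N, or if a joint passes its speed limit or range.

## Working session

There is one attempt and no reset: what is moved stays moved. The work goes in short steps, each a Python script; the robot and the scene stay as the last script left them, time stands still between calls to the robot, and variables do not carry over. Pictures are saved under pics/ and viewed, about 12 in all and at most 16, crops included, and the job is handed in when it is done.

```bash
mkdir -p pics; ls; python3 - <<'E'
from station import *
import cv2
for n in("top","scene"):
    cv2.imwrite(f"pics/{n}1.png",capture(n)[...,::-1]); print(n,get_calibration(n))
print(get_calibration("wrist"),current_tcp_rot(),current_time())
E
```

```text
pics
top {'fx': 577.596918164364, 'fy': 577.596918164364, 'cx': 318.52166800903314, 'cy': 241.9921255753846, 'extrinsics': array([[ 0.01057666, -0.99974276,  0.02006336, -0.01457278],
       [ 0.99584596,  0.01234587,  0.09021314, -0.57887809],
       [-0.09043763,  0.01902586,  0.99572037, -1.35286729],
       [ 0.        ,  0.        ,  0.        ,  1.        ]])}
scene {'fx': 563.4690176400612, 'fy': 563.4690176400612, 'cx': 316.74410207738964, 'cy': 243.94547705327503, 'extrinsics': array([[-0.05454555,  0.9984792 ,  0.0080042 ,  0.04325715],
       [-0.63592181, -0.04091751,  0.77066803,  0.33863509],
       [ 0.76982351,  0.03694647,  0.63718657, -1.63773388],
       [ 0.        ,  0.        ,  0.        ,  1.        ]])}
{'fx': 392.87047222049137, 'fy': 392.87047222049137, 'cx': 316.2275779942012, 'cy': 238.51230302592188, 'T_tool_cam': array([[ 5.15627820e-04,  9.45177143e-01,  3.26557657e-01,
         8.49059405e-02],
       [ 9.99999560e-01, -7.43274764e-04,  5.72329942e-04,
         1.14354731e-03],
       [ 7.83675244e-04,  3.26557218e-01, -9.45177110e-01,
        -6.93527204e-02],
       [ 0.00000000e+00,  0.00000000e+00,  0.00000000e+00,
         1.00000000e+00]])} [ 2.22028851e-01  9.75039787e-01 -7.08922432e-04 -3.17803867e-04] 0.1
```

View pics/top1.png

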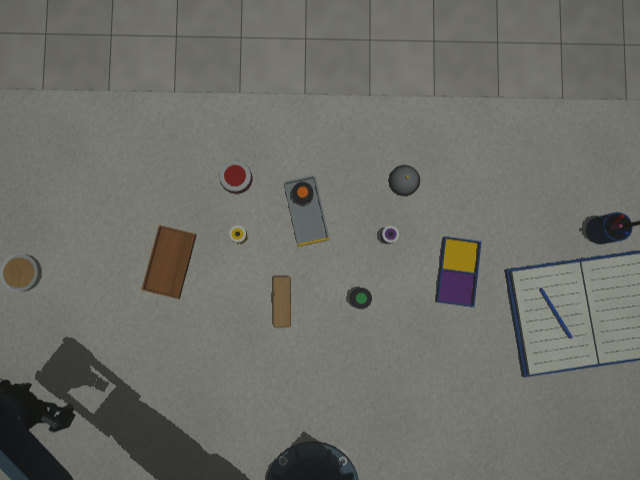

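View pics/scene1.png

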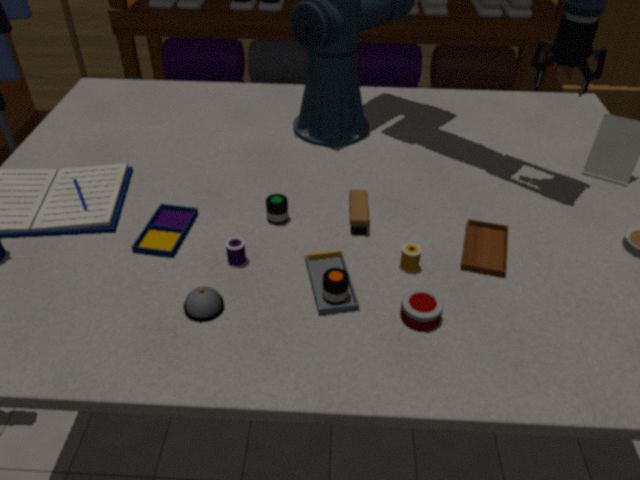

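The top view shows the old jar dot at (302,192), with the rack corners near (285,182), (314,178), (328,240) and (298,246). The new jar is at (361,298), the purple spool at (390,234), the yellow spool at (238,234) and the brush at (282,302). The thread tray is at about (459,271) and the brush tray at about (169,262). The bell and tin stand beside the rear of the rack. The scene view agrees with this.

```bash
cat > h.py <<'E'
from station import *
import numpy as np, cv2
from scipy.spatial.transform import Rotation as R
def cam(name):
    c=get_calibration(name)
    if name=="wrist":
        T=np.eye(4);T[:3,:3]=R.from_quat(current_tcp_rot()).as_matrix();T[:3,3]=current_tcp_pos()
        return c,T@c["T_tool_cam"]
    return c,np.linalg.inv(c["extrinsics"])
def world(cT,px,z):
    "pixels -> world points on the plane z"
    c,T=cT; px=np.atleast_2d(np.asarray(px,float))
    d=np.c_[(px[:,0]-c["cx"])/c["fx"],-(px[:,1]-c["cy"])/c["fy"],-np.ones(len(px))]@T[:3,:3].T
    return (T[:3,3]+d*((z-T[2,3])/d[:,2])[:,None])[:,:2]
def pix(cT,P):
    c,T=cT; p=(np.atleast_2d(P)-T[:3,3])@T[:3,:3]
    return np.c_[c["cx"]-c["fx"]*p[:,0]/p[:,2],c["cy"]+c["fy"]*p[:,1]/p[:,2]]
def down(a):
    "tool down, jaw axis at yaw a"
    y=np.array([np.cos(a),np.sin(a),0]);z=np.array([0,0,-1.]);return R.from_matrix(np.c_[np.cross(y,z),y,z]).as_quat()
def pose(x,y,zgrasp,a):
    "best of the two half-turn equivalent grasps"
    best=None
    for k in(0,np.pi,-np.pi):
        q=solve_ik([x,y,zgrasp+.054],down(a+k))
        if q is not None and (best is None or abs(q[5])<abs(best[0][5])): best=(q,down(a+k))
    return best
def shot(name,f):
    cT=cam(name);im=capture(name)[...,::-1].copy();cv2.imwrite("pics/"+f,im);return cT,im
E
python3 - <<'E'
from h import *
cT=cam("top");im=cv2.imread("pics/top1.png")
hsv=cv2.cvtColor(im,cv2.COLOR_BGR2HSV)
def seg(n,box,lo,hi,z,rect=False):
    x0,y0,x1,y1=box;m=np.zeros(hsv.shape[:2],np.uint8)
    m[y0:y1,x0:x1]=cv2.inRange(hsv,np.array(lo),np.array(hi))[y0:y1,x0:x1]
    k,l,s,c=cv2.connectedComponentsWithStats(m);i=1+s[1:,4].argmax()
    pts=np.argwhere(l==i)[:,::-1]
    w=world(cT,pts,z)
    e=cv2.minAreaRect((w*1e4).astype(np.float32))
    print(n,s[i,4],"cen",w.mean(0).round(4),"rectcen",np.round(np.array(e[0])/1e4,4),"size",np.round(np.array(e[1])/1e4,4),"ang",round(e[2],1))
seg("old dot",(285,175,320,205),(5,150,80),(18,255,255),.059)
seg("new dot",(345,285,375,312),(45,100,40),(85,255,255),.055)
seg("new lid",(345,285,375,312),(0,0,0),(180,255,60),.053)
seg("purple",(378,222,402,248),(120,60,30),(160,255,255),.05)
seg("yellow",(226,222,250,248),(18,120,60),(35,255,255),.05)
for n,b in(("pw",(378,222,402,248)),("yw",(226,222,250,248))): seg(n,b,(0,0,150),(180,70,255),.05)
seg("brush",(262,265,300,340),(5,70,90),(25,255,255),.045)
seg("btray",(130,215,210,305),(3,90,20),(20,255,255),.018)
seg("tyel",(435,232,485,310),(18,150,60),(35,255,255),.004)
seg("tpur",(435,232,485,310),(130,60,30),(160,255,255),.004)
seg("tblue",(432,232,486,312),(100,100,30),(128,255,255),.018)
seg("lip",(290,230,335,250),(18,120,60),(35,255,255),.018)
print("rack",world(cT,[(285,182),(314,178),(328,240),(298,246)],.018).round(3).tolist())
print("tin,bell",world(cT,[(236,176),(404,180)],.03).round(3).tolist())
cv2.imwrite("pics/crop1.png",cv2.resize(im[165:315,130:310],None,fx=4,fy=4,interpolation=cv2.INTER_CUBIC))
E
```

```text
old dot 104 cen [0.6946 0.0325] rectcen [0.6946 0.0328] size [0.0261 0.0235] ang 0.8
new dot 102 cen [ 0.4476 -0.1072] rectcen [ 0.4471 -0.1074] size [0.0231 0.0233] ang 0.6
new lid 276 cen [ 0.448  -0.1041] rectcen [ 0.4479 -0.1051] size [0.0522 0.0469] ang 72.2
purple 84 cen [ 0.5984 -0.1759] rectcen [ 0.5979 -0.1757] size [0.0238 0.0236] ang 0.0
yellow 85 cen [0.5948 0.1839] rectcen [0.5956 0.1838] size [0.0237 0.0234] ang 1.3
pw 21 cen [ 0.5944 -0.188 ] rectcen [ 0.594  -0.1864] size [0.0133 0.0341] ang 65.4Traceback (most recent call last):
  File "<stdin>", line 17, in <module>
  File "<stdin>", line 7, in seg
ValueError: attempt to get argmax of an empty sequence
```

```bash
python3 - <<'E'
from h import *
cT=cam("top");im=cv2.imread("pics/top1.png")
hsv=cv2.cvtColor(im,cv2.COLOR_BGR2HSV)
def seg(n,box,lo,hi,z):
    x0,y0,x1,y1=box;m=np.zeros(hsv.shape[:2],np.uint8)
    m[y0:y1,x0:x1]=cv2.inRange(hsv,np.array(lo),np.array(hi))[y0:y1,x0:x1]
    k,l,s,c=cv2.connectedComponentsWithStats(m)
    if k<2: return print(n,"none")
    i=1+s[1:,4].argmax()
    w=world(cT,np.argwhere(l==i)[:,::-1],z)
    e=cv2.minAreaRect((w*1e4).astype(np.float32))
    print(n,s[i,4],"cen",w.mean(0).round(4),"rectcen",np.round(np.array(e[0])/1e4,4),"size",np.round(np.array(e[1])/1e4,4),"ang",round(e[2],1))
seg("brush",(262,265,300,340),(5,70,90),(25,255,255),.045)
seg("btray",(130,215,210,305),(3,90,20),(20,255,255),.018)
seg("tyel",(435,232,485,310),(18,150,60),(35,255,255),.004)
seg("tpur",(435,232,485,310),(130,60,30),(160,255,255),.004)
seg("tblue",(432,232,486,312),(100,100,30),(128,255,255),.018)
seg("lip",(290,230,335,250),(18,120,60),(35,255,255),.018)
r=world(cT,[(285,182),(314,178),(328,240),(298,246)],.018);print("rack",r.round(3).tolist())
d=r[:2].mean(0)-r[2:].mean(0);print(np.arctan2(d[1],d[0]))
print("tin,bell",world(cT,[(236,176),(404,180)],.03).round(3).tolist())
a=np.arctan2(d[1],d[0])+np.pi/2;c=r.mean(0)
b=pose(*c,.25,a);print(b[0],current_qpos());move_j(b[0])
shot("wrist","w1.png");print(current_tcp_pos(),current_time())
E
```

```text
brush 826 cen [0.4377 0.0779] rectcen [0.4372 0.0785] size [0.1138 0.0374] ang 0.9
btray 2508 cen [0.5284 0.3491] rectcen [0.5288 0.3489] size [0.092  0.1576] ang 76.9
tyel 936 cen [ 0.5531 -0.3526] rectcen [ 0.5532 -0.3527] size [0.0774 0.0719] ang 83.1
tpur 955 cen [ 0.4753 -0.3436] rectcen [ 0.4753 -0.3438] size [0.0779 0.0725] ang 83.1
tblue 343 cen [ 0.5069 -0.3455] rectcen [ 0.5134 -0.3462] size [0.0896 0.1574] ang 83.0
lip 68 cen [0.5809 0.0049] rectcen [0.5811 0.004 ] size [0.005  0.0764] ang 13.3
rack [[0.725, 0.075], [0.736, 0.005], [0.585, -0.031], [0.569, 0.041]]
0.22181976451201607
tin,bell [[0.735, 0.192], [0.731, -0.212]]
[-1.46910112e-01  3.53533259e-01  1.39313131e+00 -4.44089210e-16
  1.39492808e+00  1.20206645e+00] [ 9.16711818e-01  1.81469234e-01  1.60789254e+00 -1.39339824e-05
  1.35378461e+00 -2.06291827e-01]
[0.65348482 0.02349074 0.30405293] 2.4333
```

View pics/w1.png

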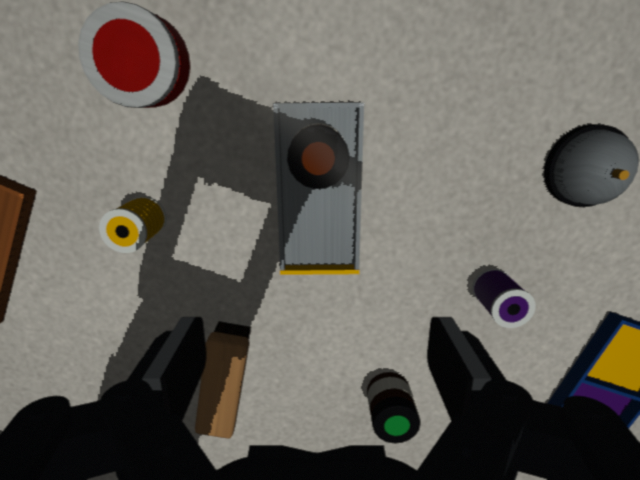

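The wrist view shows the rack with its rear rim at about (275,102)–(362,102) and its lip at about (281,270)–(359,270). The old jar's dot is at (318,158), the new jar's at (397,426), the purple spool top at (514,308) and the yellow one at (123,231).

```bash
python3 - <<'E'
from h import *
cT=cam("wrist");im=cv2.imread("pics/w1.png");hsv=cv2.cvtColor(im,cv2.COLOR_BGR2HSV)
def seg(n,box,lo,hi,z):
    x0,y0,x1,y1=box;m=np.zeros(hsv.shape[:2],np.uint8)
    m[y0:y1,x0:x1]=cv2.inRange(hsv,np.array(lo),np.array(hi))[y0:y1,x0:x1]
    k,l,s,c=cv2.connectedComponentsWithStats(m);i=1+s[1:,4].argmax()
    w=world(cT,np.argwhere(l==i)[:,::-1],z);e=cv2.minAreaRect((w*1e4).astype(np.float32))
    print(n,s[i,4],"cen",w.mean(0).round(4),"rect",np.round(np.array(e[0])/1e4,4),np.round(np.array(e[1])/1e4,4),round(e[2],1))
seg("old",(295,135,345,180),(3,120,40),(18,255,255),.059)
seg("new",(375,405,420,445),(50,100,40),(85,255,255),.055)
seg("pur",(492,290,537,330),(120,60,20),(160,255,255),.05)
seg("yel",(100,210,147,253),(18,120,100),(35,255,255),.05)
seg("lip",(270,262,370,280),(18,120,60),(35,255,255),.018)
print(world(cT,[(275,102),(362,102),(359,270),(281,270)],.018).round(4).tolist())
E
```

```text
old 824 cen [0.6949 0.0332] rect [0.6948 0.0331] [0.0243 0.0246] 12.8
new 436 cen [ 0.4481 -0.1069] rect [ 0.4482 -0.1069] [0.0264 0.0257] 16.1
pur 523 cen [ 0.5996 -0.1755] rect [ 0.5997 -0.1754] [0.0262 0.0267] 12.9
yel 621 cen [0.5956 0.1841] rect [0.5954 0.184 ] [0.027  0.0269] 69.7
lip 458 cen [0.5823 0.0061] rect [0.5825 0.0052] [0.0054 0.0781] 12.9
[[0.728, 0.0778], [0.7446, 0.0053], [0.5928, -0.0324], [0.5757, 0.0425]]
```

```bash
cat >> h.py <<'E'
RACK=(.658,.0233,.225); TT=(.5142,-.3482,-.115); BT=(.5288,.349,-.229)
def inframe(F,x,y=0):
    return F[0]+x*np.cos(F[2])-y*np.sin(F[2]),F[1]+x*np.sin(F[2])+y*np.cos(F[2])
def toframe(F,p):
    d=np.array(p)-F[:2];c,s=np.cos(F[2]),np.sin(F[2]);return np.round([c*d[0]+s*d[1],-s*d[0]+c*d[1]],4)
def go(x,y,z,a): move_j(pose(x,y,z,a)[0])
def line(x,y,z,v=.15,**k): return line_to([x,y,z+.054],v=v,**k)
def pick(x,y,z,a,up=.2):
    go(x,y,max(.12,up-.06),a); line(x,y,z); grip(0); print("grip",current_opening(),current_time())
def place(x,y,z,a,op,up=.2):
    go(x,y,z+.06,a); print("hit",line(x,y,z,.08,max_force=15)); wait(.2); grip(op); wait(.2); line(x,y,up,.25); print("t",current_time(),current_wrist_force().round(1))
E
python3 - <<'E'
from h import *
a=RACK[2]+np.pi/2
pick(.6948,.0331,.047,a)
p=(.6948,.0331); line(*p,.053,.08)
t=inframe(RACK,-.047); line(*t,.053,.08); print("hit",line(*t,.0475,.03,max_force=15)); wait(.2); grip(.85); wait(.2)
line(*t,.15,.2)
u=inframe(RACK,.0,0); go(*u,.25,a); shot("wrist","w2.png"); print(current_time(),current_wrist_force())
E
```

```text
grip 0.5702286101350486 4.175
hit True
7.8667 [ 0.2535774   0.22141203 -1.03446011]
```

View pics/w2.png

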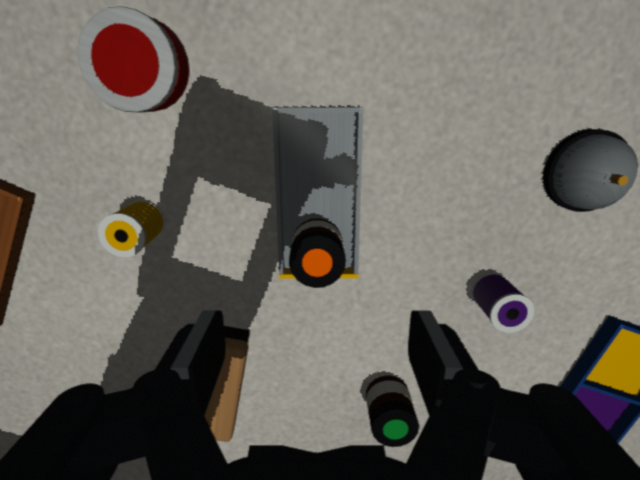

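The old jar stands upright at the lip, with its dot at (317,262) and the lip line at row ~276. I'll measure it against the lip.

```bash
cat >> h.py <<'E'
def seg(cT,im,n,box,lo,hi,z,F=None):
    hsv=cv2.cvtColor(im,cv2.COLOR_BGR2HSV);x0,y0,x1,y1=box;m=np.zeros(hsv.shape[:2],np.uint8)
    m[y0:y1,x0:x1]=cv2.inRange(hsv,np.array(lo),np.array(hi))[y0:y1,x0:x1]
    k,l,s,c=cv2.connectedComponentsWithStats(m)
    if k<2: return print(n,"none")
    i=1+s[1:,4].argmax();w=world(cT,np.argwhere(l==i)[:,::-1],z).mean(0)
    print(n,s[i,4],w.round(4),"" if F is None else toframe(F,w))
E
python3 - <<'E'
from h import *
cT=cam("wrist");im=cv2.imread("pics/w2.png")
seg(cT,im,"old",(290,240,345,285),(3,120,40),(18,255,255),.059,RACK)
seg(cT,im,"lipL",(270,268,300,284),(18,120,60),(35,255,255),.018,RACK)
seg(cT,im,"lipR",(336,268,370,284),(18,120,60),(35,255,255),.018,RACK)
seg(cT,im,"new",(375,410,420,450),(50,100,40),(85,255,255),.055)
E
```

```text
old 765 [0.6117 0.0141] [-0.0472  0.0013]
lipL 86 [0.5741 0.036 ] [-0.079   0.0311]
lipR 101 [ 0.588  -0.0235] [-0.0787 -0.03  ]
new 439 [ 0.4474 -0.1064]
```

The older jar reads about 4.5 mm from contact with the lip, which is well inside the window. Next is the new jar.

```bash
python3 - <<'E'
from h import *
a=RACK[2]+np.pi/2
pick(.4478,-.1067,.043,a); line(.4478,-.1067,.17,.2)
place(*inframe(RACK,.030),.0475,a,.85)
go(*inframe(RACK,0),.25,a); cT,im=shot("wrist","w3.png")
seg(cT,im,"old",(270,220,370,290),(3,120,40),(18,255,255),.059,RACK)
seg(cT,im,"new",(270,90,370,260),(50,100,30),(85,255,255),.059,RACK)
E
```

```text
grip 0.5684289172743144 10.05
hit True
t 14.1417 [-0.5  0.4 -0.8]
old 762 [0.6126 0.0138] [-0.0464  0.0009]
new 748 [0.6844 0.0315] [0.0276 0.0021]
```

View pics/w3.png

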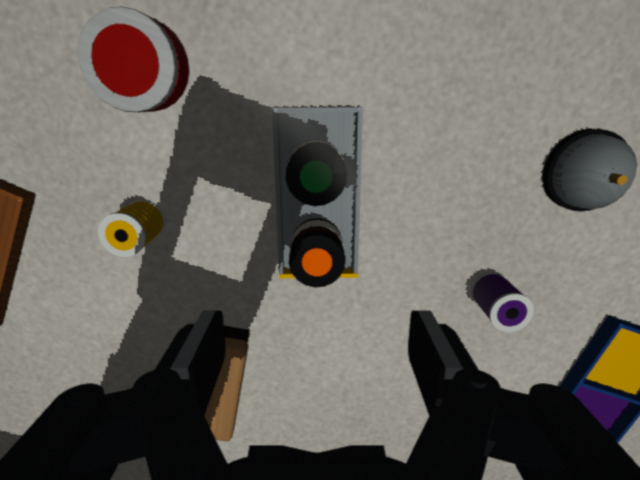

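Both jars stand upright in the rack, with dots at (317,262) and (316,177), and the measured frame coordinates are in tolerance. Spools and brush come next.

```bash
python3 - <<'E'
from h import *
a=TT[2]+np.pi/2
for p,x in(((.5992,-.1756),-.039),((.5953,.184),.039)):
    pick(*p,.038,a); line(*p,.2,.2)
    place(*inframe(TT,x),.0425,a,.75)
b=.016+np.pi/2
pick(.4374,.0783,.036,b); line(.4374,.0783,.17,.2)
place(*BT[:2],.0405,BT[2]+np.pi/2,.75)
go(*BT[:2],.25,BT[2]+np.pi/2); shot("wrist","w4.png")
move_j([0.917,0.181,1.607,0,1.354,-0.206]); wait(.3)
cT,im=shot("top","top2.png"); print(current_time())
seg(cT,im,"old",(290,205,330,245),(3,120,60),(18,255,255),.059,RACK)
seg(cT,im,"new",(285,170,330,225),(45,80,30),(85,255,255),.059,RACK)
seg(cT,im,"tinred",(215,155,255,200),(0,150,60),(3,255,255),.04)
seg(cv2 and cT,cv2.imread("pics/top1.png"),"tinred before",(215,155,255,200),(0,150,60),(3,255,255),.04)
cv2.imwrite("pics/topcrop2.png",cv2.resize(im[150:320,130:500],None,fx=2.15,fy=2.15,interpolation=cv2.INTER_CUBIC))
E
```

```text
grip 0.45397207785596666 16.7
hit True
t 20.85 [ 0.3  0.  -0.8]
grip 0.44846132741095784 23.9917
hit True
t 29.1917 [-0.3  0.6  0.1]
grip 0.4805944738281604 32.0083
hit True
t 37.1333 [-0.2 -0.6  0. ]
39.0917
old 107 [0.612 0.013] [-0.0471  0.0002]
new 101 [0.6839 0.0304] [0.0268 0.0012]
tinred 330 [0.7351 0.1938] 
tinred before 331 [0.735  0.1939]
```

View pics/topcrop2.png

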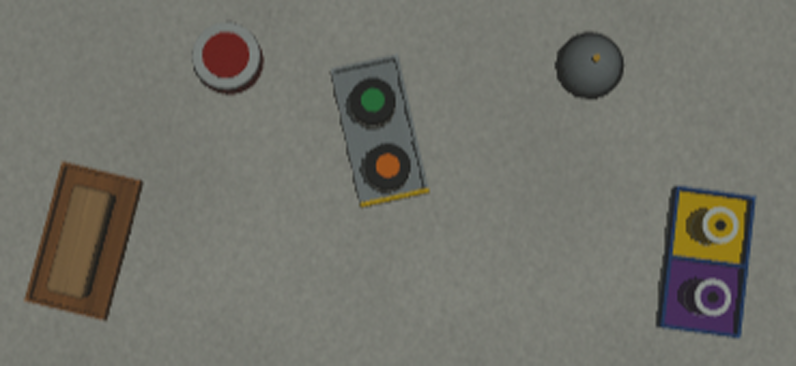

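View pics/w4.png

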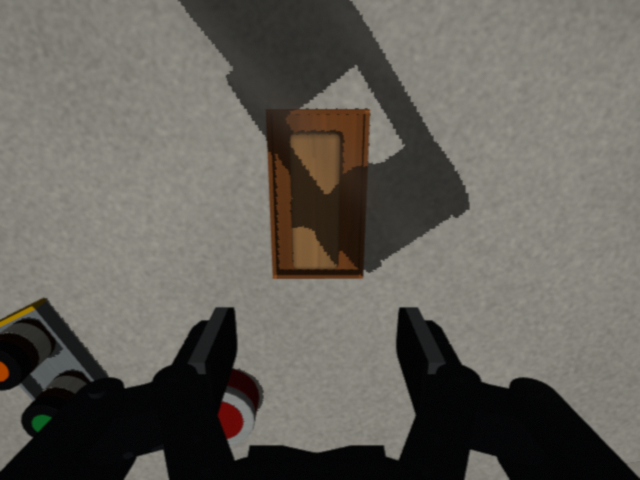

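All objects look upright and in their places: jars at crop (373,100) and (388,165), spools at (720,225) and (712,297), and the brush at (80,242) inside the wooden tray. I'll check the spools, brush and bell numerically.

```bash
python3 - <<'E'
from h import *
cT=cam("top");im=cv2.imread("pics/top2.png")
for n,q,x in(("pur",(461.2,288.1),-.039),("yel",(464.9,254.7),.039)):
    print(n,toframe(TT,world(cT,q,.054)[0]))
    b=(int(q[0])-9,int(q[1])-9,int(q[0])+11,int(q[1])+11)
    seg(cT,im,n+" flange",b,(0,0,110),(180,80,255),.054,TT)
seg(cT,im,"brush",(145,230,190,293),(10,60,95),(25,160,255),.049,BT)
for f in("top1","top2"): seg(cT,cv2.imread(f"pics/{f}.png"),"bell",(385,162,424,200),(5,100,60),(25,255,255),.05)
E
```

```text
pur [-0.0421  0.0017]
pur flange 129 [ 0.4729 -0.342 ] [-0.0418  0.0014]
yel [0.0367 0.0011]
yel flange 112 [ 0.5525 -0.3501] [0.0383 0.0025]
brush 817 [0.5258 0.3482] [-0.0028 -0.0014]
bell 10 [ 0.7359 -0.2163] 
bell 10 [ 0.7359 -0.2163]
```

```bash
python3 -c "
from station import *
job_done();print(current_time())"
```

```text
the job is handed in; nothing more can be done
the job is handed in; nothing more can be done
```

The job is done and handed in at about 39 s of the 115 s. I brought the older jar forward to the lip first, then stood the new jar behind it. After that I placed both spools and the brush.

The last camera checks were all within tolerance, in each holder's own frame. Every item had been released and looked upright or flat:

| Item | x (mm) | y (mm) | Note |
|---|---|---|---|
| Older jar | −47 | 0 | about 4–5 mm from touching the lip |
| New jar | +27 | +1 | behind the older jar |
| Purple spool | −42 | +1 | in the purple bay |
| Yellow spool | +38 | +2 | in the yellow bay |
| Brush | −3 | −1 | flat, bristles down |

The bell and the button tin had not measurably moved. No check failed. I judged tilt and seating height only by eye in the pictures, and each lowering stopped on a force change at about floor height.

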